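# Put together the nesting tea set on its coaster

## Robot

A 6-joint arm with a two-finger parallel gripper is mounted at the origin on the work surface. World frame = base frame: x ahead of the robot, y to its left, z up, the work surface at z = 0. Lengths are in m, angles in degrees, forces in N, time in s.
With the tool pointing down it reaches from about 0.4 to 0.825 m from the base axis. Payload 7 kg.
Tool frame: the origin (TCP) lies midway between the tips of the shut fingers; the grasp point (between the pads) lies 19 mm behind it; y points along the fingers, z is the direction in which the jaws open and shut, and the axes are right-handed (so a half turn about y gives the same grasp; the last joint's range is limited). The gripper opens to 88 mm and grips with 3 to 60 N. Pads are 19 mm wide; open, the fingers measure 130 mm over their backs; the gripper's body (78 mm by 193 mm) begins 47 mm behind the grasp point.
Start: joints at [-47.206, 20.546, 0.682, 0, -70.136, -16.507], TCP at [0.299, -0.605, 0.227] pointing down, gripper open.
Joint ranges: [-176.03, 176.03], [-82.01, 121.73], [-58.28, 71.71], [-173.87, 95.51], [-174.79, -0.11], [-173.66, 173.66]. Speed limits (degrees/s): [136.94, 136.94, 172.46, 180, 180, 180].

## Interface

Orientations are given as [roll, pitch, yaw] about the fixed x, y, z axes, in that order (R = Rz(yaw) Ry(pitch) Rx(roll)).
In Python, from plant import ctrl gives the robot as it stands.
- The arm moves only by the tool step_arm, never from a script. Its argument "rows" is a list that holds one entry, the list of rows, each a list of 7 numbers: the gripper command: -1 is shut, 1 is fully open, values between are in proportion, then the shift along the world's x, y, z in cm, then the turn, a rotation vector about the world's x, y, z in degrees. In form: [[[fingers, tx, ty, tz, rx, ry, rz], ...]]. A call has 1 to 12 rows; each row shifts and turns the commanded pose from where the row before left it; what a row does not reach is not made up. A row lasts 1/8 s, in which the tool goes at most 62.5 mm and 10.7 degrees, less where a joint would pass 70% of its speed; a pose out of reach is approached as far as the arm can. A call is refused whole if a number of a shift passes 6.25 or a number of a turn 10.7, either way. A call with a gripper value outside its range is refused whole. The fingers move at their own pace and stop on an object; the grip force is fixed at half the most. Time passes only in rows, so rows that do not move let the fingers close. It gives the time, the measured TCP pose, the force and the opening at its end, in the units of the state.
- ctrl.get_obs(): the state, without advancing time (a new reading comes with each control period).
- ctrl.snapshot(name): name is "scene" or "top" or "wrist"; returns the picture (480x640x3 uint8, blue, green, red); there is no depth.
- ctrl.camera_params(name): a dict with "vertical_fov" (degrees; the focal length in pixels is half the picture's height over the tangent of half this angle, whatever the lens; pixels are square), "cx", "cy" (the principal point, pixels), "k1" (the pictures are not rectified: a ray, as slopes to the right and down, at radius r is drawn at 1 + k1 r^2 times it, then the intrinsics apply), "rvec" (rotation vector, rad) and "tvec" (3), from world to camera coordinates, as OpenCV has them. Camera axes: x right, y down, z forward; pixel columns grow to the right and rows downward; lengths in m; the calibration is good to about 2 mm. A picture is of the moment at which its call begins: read the wrist's pose just before it. camera_params takes no time and is no camera call; for the wrist camera it gives the pose at the moment of the call.
- ctrl.close_job(): hands the job in, once; it reports no verdict.
The state is a dict: "clock": time; "joint_pos": joint angles; "qvel": joint speeds; "tau": joint torques, N m; "tool_pos": TCP position; "orientation": TCP orientation; "force": force on the tool from outside, world axes, zero at the start; "moment": the same for the moment, N m; "opening": finger opening in m.
Only numpy, scipy, OpenCV 4.12 (cv2) and the standard library are available. Lean on these libraries where they do the work, as an engineer would, in place of code of your own. Each camera call takes 0.05 s, during which the arm holds its last target. There are 200 camera calls.

## Task

Set up the tea set on the round cork coaster, one part after another from the bottom up: stand the dark wooden cup holder in the middle of the coaster, nest the blue tumbler down into the holder, hang the steel infuser basket in the tumbler until its flange lies on the tumbler's rim, and finally put the green lid on the infuser. Let go of each part before fetching the next, keep every part upright, and leave the sugar jar, the white mug and the orange bowl where they are.

Things in the scene. Friction and masses are not known exactly. Their poses are not given: they have to be found in the camera images.
- coaster: round cork coaster, 100 mm across, 6 mm thick, fixed to the counter; the goal place of the stack. Origin at the centre of its underside (on the counter, z = 0), z up
- holder_mid (a point): dark wooden cup holder, an open tapered cup, mouth up: 50 mm high, 56 mm across at the foot, 64 at the mouth, wall 4 mm (mouth inside 56), floor 6 mm thick, 0.12 kg. Point on its axis half-way up (25 mm above the underside), z up. Grip it across the outside near the mouth
- tumbler_mid (a point): blue ceramic tumbler, no handle, mouth up: 95 mm high, 44 mm across at the foot, 62 at the rim, wall 3.5 mm (mouth inside 55), 0.22 kg. Point on its axis half-way up (47.5 mm above the underside), z up. Seated in the holder (about 2 mm play) it stands on the holder's floor, underside 6 mm above the holder's underside, its upper 51 mm free to grip
- infuser_mid (a point): upright steel tea infuser, 77 mm high, 0.08 kg: tapered basket (36 mm across at foot, 50 at top, 55 high), flange 68 across (55 to 59 mm above the underside), above it an open round collar to grip, 52 mm outside, 47 inside, 18 high. Point on its axis half-way up (38.5 mm above the underside), z up. Seated: flange underside on the tumbler's rim, about 2 mm play
- lid_mid (a point): lid, right way up, 33 mm high, 0.06 kg: white tapered plug below (38 mm across at the bottom, 43 at its top, 8 high), green disc 60 across (8 to 13 mm above the underside), black knob 18 across, 20 high, to grip. Point on its axis half-way up (16.5 mm above the underside), z up. Seated: plug in the infuser's collar (2 mm play), disc on the collar's top
- slate: square dark steel-grey coaster, 95 mm wide, 6 mm thick, fixed to the counter; not used. Origin at the centre of its underside
- sugar_mid (a point): amber glass sugar jar with a wooden cap, 60 mm across, 75 mm high, loose; to be left where it is. Point on its axis, half-way up
- mug_mid (a point): white ceramic mug with a handle, 80 mm across, 90 mm high, the handle reaching about 75 mm from the axis, loose; to be left where it is. Point on its axis, half-way up
- bowl_mid (a point): orange plastic bowl, 110 mm across, 50 mm high, loose; to be left where it is. Point on its axis, half-way up

How it is judged:
By the outcome, as a careful person would: the job done as asked, in the order asked, and still so for the second after the job is handed in, with the robot touching nothing.
It also fails if it takes over 144 s, if anything falls off the work surface, if the arm or the gripper's body presses on something with over 40 N, if the wrist force passes 120 N, or if a joint passes its speed limit or range.

## Working session

There is one attempt and no reset: what is moved stays moved. The work goes in short steps, Python scripts to look and compute and a tool call to move; the robot and the scene stay as the last step left them, time stands still between calls to the robot, and variables do not carry over. Pictures are saved under pics/ and viewed, about 12 in all and at most 16, crops included, and the job is handed in when it is done.

Besides the shell and the picture viewer there is one more tool, called after "Request:" as a command line: name --argument value ..., lists and objects as JSON in quotes. step_arm: Moves the arm, as the interface text tells. Its arguments: {"type":"object","properties":{"rows":{"type":"array"}},"required":["rows"]}

```bash
ls; mkdir -p pics
cat > h.py <<'E'
import numpy as np, cv2
from plant import ctrl
def cam(n):
    p=ctrl.camera_params(n); f=240/np.tan(np.radians(p['vertical_fov'])/2)
    R=cv2.Rodrigues(np.array(p['rvec'],float))[0]; t=np.array(p['tvec'],float).ravel()
    return dict(f=f,cx=p['cx'],cy=p['cy'],k1=p['k1'],R=R,t=t)
def ray(c,u,v):
    d=np.array([(u-c['cx'])/c['f'],(v-c['cy'])/c['f']]); s=d.copy()
    for _ in range(20): s=d/(1+c['k1']*(s@s))
    return -c['R'].T@c['t'], c['R'].T@np.array([s[0],s[1],1])
def onz(c,u,v,z):
    o,d=ray(c,u,v); return o+d*(z-o[2])/d[2]
def proj(c,P):
    q=c['R']@np.array(P,float)+c['t']; s=q[:2]/q[2]; s=s*(1+c['k1']*(s@s))
    return s*c['f']+[c['cx'],c['cy']]
def snap(n,f):
    c=cam(n); im=ctrl.snapshot(n); cv2.imwrite('pics/'+f,im); return c,im
E
python3 - <<'E'
from h import *
for n in('scene','top'):
    c,im=snap(n,n+'0.png'); print(n,c['f'],c['cx'],c['cy'],c['k1'],-c['R'].T@c['t'],c['R'][2])
print(ctrl.get_obs())
E
```

```text
pics
scene 434.491252796722 330.0737838574527 243.41278328115274 -0.0414897268721803 [ 0.99862767 -0.74058971  0.76673686] [-0.44183054  0.65021344 -0.61806817]
top 477.89162175519806 324.91736403325757 245.85993804751135 -0.07492111170468155 [0.44129083 0.01565684 1.17228749] [ 0.06998159 -0.01397872 -0.99745034]
{'clock': 0.1, 'joint_pos': array([-4.72054911e+01,  2.05849948e+01,  6.40317822e-01, -1.80328414e-02,
       -7.01359169e+01, -1.65082975e+01]), 'qvel': array([ 0.13202723, -0.12658128,  0.12644401,  0.08777114, -0.03487249,
       -0.04598414]), 'tau': array([-1.08734392e-03, -5.84158301e+01,  2.93753278e+01,  7.01552019e+00,
        1.02058821e-02, -8.90263027e-05]), 'tool_pos': array([ 0.29873192, -0.6048184 ,  0.22575165]), 'orientation': array([-8.99179107e+01,  6.64881716e-03,  2.62800769e+01]), 'force': array([ 0.45599315, -0.25182779, -0.32544734]), 'moment': array([-0.00825365,  0.01041205, -0.03738828]), 'opening': 0.08813286562887503}
```

View pics/top0.png

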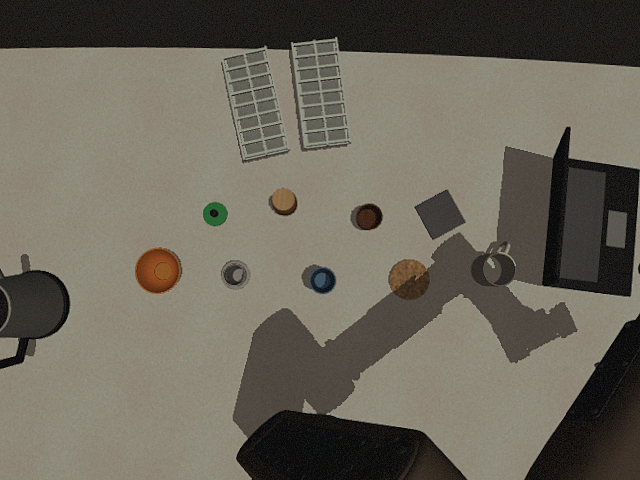

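View pics/scene0.png

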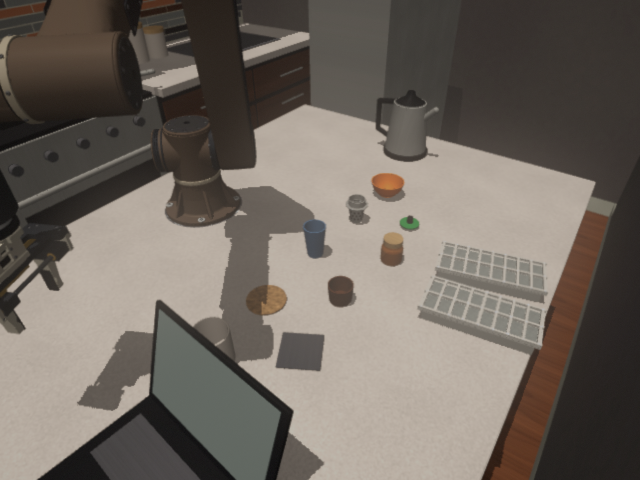

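The top view shows the coaster at (409,280), holder at (369,216), tumbler at (322,280), infuser at (235,274) and lid at (215,213). The sugar jar is at (284,201), bowl at (158,271), mug at (493,268) and slate at (440,214). The scene view agrees, with every part upright.

Run:
```python
from h import *
c=cam('top'); im=cv2.imread('pics/top0.png')
cv2.imwrite('pics/crop1.png',cv2.resize(im[180:310,130:530],None,fx=2,fy=2,interpolation=cv2.INTER_CUBIC))
hsv=cv2.cvtColor(im,cv2.COLOR_BGR2HSV)
for n,(u,v),z in [('coaster',(409,280),.006),('holder',(369,216),.05),('tumbler',(322,280),.095),('infuser',(235,274),.06),('lid',(215,213),.013),('lidknob',(213,213),.033),('sugar',(284,201),.075),('mug',(493,268),.09),('bowl',(158,271),.05),('slate',(440,214),.006)]:
    P=onz(c,u,v,z); print(n,P.round(3),np.hypot(P[0],P[1]).round(3),hsv[v-1:v+2,u-1:u+2].reshape(-1,3).mean(0).round())
```

```text
coaster [ 0.445 -0.208  0.006] 0.491 [ 15. 130.  66.]
holder [ 0.594 -0.103  0.05 ] 0.602 [ 10. 154.  64.]
tumbler [0.44  0.005 0.095] 0.44 [104.  93. 100.]
infuser [0.449 0.207 0.06 ] 0.494 [ 20.  37. 120.]
lid [0.596 0.27  0.013] 0.655 [81. 80. 27.]
lidknob [0.594 0.271 0.033] 0.652 [90. 56. 29.]
sugar [0.62  0.098 0.075] 0.628 [ 16. 126. 137.]
mug [ 0.476 -0.387  0.09 ] 0.613 [ 24.  39. 109.]
bowl [0.451 0.392 0.05 ] 0.597 [ 15. 191. 141.]
slate [ 0.609 -0.284  0.006] 0.672 [48. 26. 65.]
```

View pics/crop1.png

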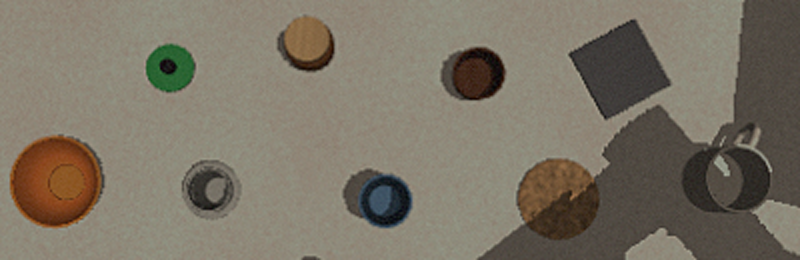

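Request:
step_arm --rows '[[[1, 0.6, 3.75, 0.5, 0, 0, 0], [1, 0.6, 3.75, 0.5, 0, 0, 0], [1, 0.6, 3.75, 0, 0, 0, 0], [1, 0.6, 3.75, 0, 0, 0, 0], [1, 0.6, 3.75, 0, 0, 0, 0], [1, 0.6, 3.75, 0, 0, 0, 0], [1, 0.6, 3.75, 0, 0, 0, 0], [1, 0.6, 3.75, 0, 0, 0, 0]]]'

```text
clock: 1.1
tool_pos: [0.3467, -0.3039, 0.2363]
orientation: [-90.0, 0.0, 26.3]
force: [0.5, 0.0, 0.4]
opening: 0.0877
```

Request:
step_arm --rows '[[[1, 2.5, 2, 0, 0, 0, 0], [1, 3, 2.5, 0, 0, 0, 0], [1, 3, 2.5, 0, 0, 0, 0], [1, 3, 2.5, 0, 0, 0, 0], [1, 3, 2.5, 0, 0, 0, 0], [1, 3, 2.5, 0, 0, 0, 0], [1, 2.5, 2.5, 0, 0, 0, 0], [1, 1.5, 1.5, 0, 0, 0, 0], [1, 0, 0, 0, 0, 0, 0], [1, 0, 0, 0, 0, 0, 0]]]'

```text
clock: 2.35
tool_pos: [0.5613, -0.1206, 0.2364]
orientation: [-90.0, 0.0, 26.3]
force: [-0.0, -0.5, -0.5]
opening: 0.0877
```

Run:
```python
from h import *
o=ctrl.get_obs(); print(o['tool_pos'],o['orientation'],o['joint_pos'].round(1))
c,im=snap('wrist','w1.png'); print(-c['R'].T@c['t'],c['R'][2],c['f'])
print(proj(c,[.594,-.103,.05]),proj(c,o['tool_pos']))
```

```text
[ 0.56126818 -0.12057792  0.23640642] [-8.99851151e+01  3.24571926e-02  2.62768924e+01] [  7.4  10.7 -11.5  -0.  -67.8 -71.1]
[ 0.49115533 -0.15404053  0.39402484] [ 0.25617287  0.1271441  -0.95823266] 396.71292862999115
[323.32831883 259.11318523] [320.71625441 313.62775894]
```

View pics/w1.png

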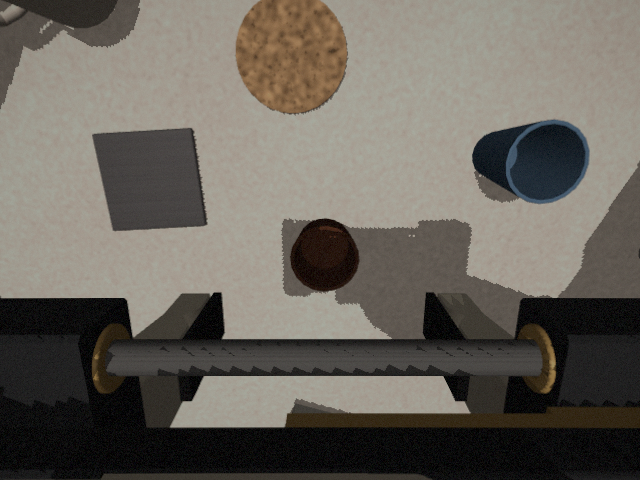

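The wrist view shows the holder mouth at (325,255), the coaster at (292,53) and the tumbler rim at (547,161). I'll fit circles on planes at the known heights.

```bash
cat >> h.py <<'E'
from scipy.optimize import least_squares
def fit(c,im,box,lo,hi,z,R=None,far=True):
    """circle at height z from the colour mask in box (u0,v0,u1,v1); only the side away from the camera if far"""
    u0,v0,u1,v1=box
    m=np.zeros(im.shape[:2],np.uint8); hsv=cv2.cvtColor(cv2.GaussianBlur(im,(3,3),0),cv2.COLOR_BGR2HSV)
    m[v0:v1,u0:u1]=cv2.inRange(hsv,np.array(lo),np.array(hi))[v0:v1,u0:u1]
    m=cv2.morphologyEx(m,cv2.MORPH_CLOSE,np.ones((5,5)))
    k=max(cv2.findContours(m,0,cv2.CHAIN_APPROX_NONE)[0],key=cv2.contourArea)
    k=cv2.convexHull(k) if far else k
    d=np.zeros_like(m); cv2.drawContours(d,[k],-1,255,1); vv,uu=np.nonzero(d)
    P=np.array([onz(c,u,v,z)[:2] for u,v in zip(uu,vv)])
    o=(-c['R'].T@c['t'])[:2]; x=np.r_[P.mean(0),R or .03]
    for _ in range(8):
        a=(x[:2]-o)/np.linalg.norm(x[:2]-o)
        Q=P[(P-x[:2])@a>-.1*x[2]] if far else P
        g=(lambda y:np.hypot(*(Q-y[:2]).T)-(R if R else y[2]))
        x=least_squares(g,x,loss='soft_l1',f_scale=.001).x
    r=g(x); return x[:2].round(4),round(float(x[2])*1000,1),'rms mm',round(1000*float(np.sqrt((r**2).mean())),2),(uu.min(),vv.min(),uu.max(),vv.max())
E
python3 - <<'E'
from h import *
im=cv2.imread('pics/w1.png'); c=cam('wrist'); t=cam('top'); it=cv2.imread('pics/top0.png')
hsv=cv2.cvtColor(im,cv2.COLOR_BGR2HSV)
for p in [(292,53),(325,255),(325,280),(547,161),(586,160),(325,240),(290,290)]: print(p,hsv[p[1],p[0]])
HL,HH=(0,90,5),(20,255,120)
for R in (None,.032): print('holder w',fit(c,im,(270,205,375,300),HL,HH,.05,R))
print('holder t',fit(t,it,(350,195,390,240),HL,HH,.05,.032))
TL,TH=(95,70,20),(125,255,255)
print('tumb w',fit(c,im,(460,100,610,220),TL,TH,.095)); print('tumb t',fit(t,it,(300,255,345,305),TL,TH,.095))
CL,CH=(8,70,20),(25,255,255)
print('coast w',fit(c,im,(220,0,360,130),CL,CH,.006,far=False)); print('coast t',fit(t,it,(380,250,440,310),CL,CH,.006,far=False))
E
```

```text
(292, 53) [ 15 122 111]
(325, 255) [ 14 174  38]
(325, 280) [  5 118  26]
(547, 161) [103 110  44]
(586, 160) [105  91 109]
(325, 240) [  9 150  39]
(290, 290) [16 39 97]
holder w (array([ 0.5936, -0.1026]), 30.7, 'rms mm', 0.29, (np.int64(291), np.int64(219), np.int64(358), np.int64(290)))
holder w (array([ 0.5921, -0.1033]), 32.0, 'rms mm', 0.75, (np.int64(291), np.int64(219), np.int64(358), np.int64(290)))
holder t (array([ 0.5907, -0.1004]), 32.0, 'rms mm', 1.41, (np.int64(356), np.int64(204), np.int64(381), np.int64(229)))
tumb w (array([0.4402, 0.0048]), 29.5, 'rms mm', 0.21, (np.int64(474), np.int64(120), np.int64(587), np.int64(202)))
tumb t (array([0.4395, 0.0041]), 27.3, 'rms mm', 0.7, (np.int64(310), np.int64(268), np.int64(335), np.int64(292)))
coast w (array([ 0.448 , -0.2073]), 48.8, 'rms mm', 1.79, (np.int64(236), np.int64(0), np.int64(346), np.int64(113)))
coast t (array([ 0.4468, -0.2086]), 49.2, 'rms mm', 0.68, (np.int64(389), np.int64(259), np.int64(429), np.int64(299)))
```

Request:
step_arm --rows '[[[1, 1.6, 0.9, 0, 0, 0, 0], [1, 1.6, 0.9, -2, 0, 0, 0], [1, 0, 0, -3.5, 0, 0, 0], [1, 0, 0, -3.5, 0, 0, 0], [1, 0, 0, -3.5, 0, 0, 0], [1, 0, 0, -3, 0, 0, 0], [1, 0, 0, -3, 0, 0, 0], [1, 0, 0, -2, 0, 0, 0], [1, 0, 0, -1, 0, 0, 0], [1, 0, 0, 0, 0, 0, 0], [1, 0, 0, 0, 0, 0, 0]]]'

```text
clock: 3.78
tool_pos: [0.5945, -0.1021, 0.0222]
orientation: [-90.0, -0.1, 26.3]
force: [0.5, -0.9, 0.4]
opening: 0.0876
```

Request:
step_arm --rows '[[[-1, 0, 0, 0, 0, 0, 0], [-1, 0, 0, 0, 0, 0, 0], [-1, 0, 0, 0, 0, 0, 0], [-1, 0, 0, 0, 0, 0, 0], [-1, 0, 0, 0, 0, 0, 0], [-1, 0, 0, 0, 0, 0, 0]]]'

```text
clock: 4.53
tool_pos: [0.5942, -0.1022, 0.022]
orientation: [-90.0, -0.0, 26.3]
force: [-1.3, 0.6, 5.4]
opening: 0.063
```

Request:
step_arm --rows '[[[-1, 0, 0, 1, 0, 0, 0], [-1, 0, 0, 2, 0, 0, 0], [-1, 0, 0, 3, 0, 0, 0], [-1, 0, 0, 2, 0, 0, 0], [-1, -2, -1.5, 0, 0, 0, 0], [-1, -3, -2, 0, 0, 0, 0], [-1, -3, -2, 0, 0, 0, 0], [-1, -3, -2, 0, 0, 0, 0], [-1, -2.2, -2, 0, 0, 0, 0], [-1, -1.5, -1.1, 0, 0, 0, 0], [-1, 0, 0, 0, 0, 0, 0], [-1, 0, 0, 0, 0, 0, 0]]]'

```text
clock: 6.02
tool_pos: [0.4476, -0.2081, 0.1018]
orientation: [-90.0, -0.0, 26.3]
force: [0.4, -0.1, -0.9]
opening: 0.0631
```

Run:
```python
from h import *
o=ctrl.get_obs(); print(o['tool_pos'],o['orientation'],o['opening'],o['force'])
c,im=snap('wrist','w2.png'); t,it=snap('top','t2.png'); s,isc=snap('scene','s2.png')
cv2.imwrite('pics/m2.png',np.hstack([cv2.resize(im,(400,300)),cv2.resize(it[200:340,320:507],(400,300))]))
np.save('c2.npy',c,allow_pickle=True)
```

```text
[ 0.4476436  -0.20805084  0.1017731 ] [-9.00228639e+01 -3.38707376e-02  2.62923888e+01] 0.06306770140873154 [ 0.40483279 -0.05725609 -0.87989619]
```

View pics/m2.png

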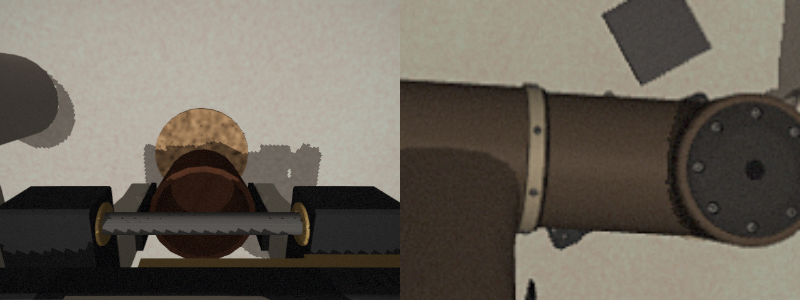

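Run:
```python
from h import *
c=cam('wrist'); im=cv2.imread('pics/w2.png')
# coaster: visible arc (upper half)
hsv=cv2.cvtColor(im,cv2.COLOR_BGR2HSV)
m=cv2.inRange(hsv,np.array((8,70,20)),np.array((25,255,255)));m[:160]=0;m[270:]=0;m[:,:230]=0;m[:,420:]=0
pts=[(u,np.nonzero(m[:,u])[0].min()) for u in range(265,385)]
P=np.array([onz(c,u,v,.006)[:2] for u,v in pts])
r=least_squares(lambda x:np.hypot(*(P-x).T)-.05,P.mean(0)+[.03,0],loss='soft_l1',f_scale=.001);print('coaster',r.x,1000*np.sqrt((r.fun**2).mean()))
# holder foot near edge
V=cv2.GaussianBlur(hsv[:,:,2],(5,5),0)
q=[]
for u in range(300,360,4):
    col=V[225:290,u].astype(int); q.append((u,225+np.argmin(np.diff(col[::1]))))
print(q)
for d in np.arange(-4,5,2):
    print(d,proj(c,[.4476,-.2081,.0798]-0*np.array([0,0,0])+np.r_[(np.array([-.028+d/1000,0])@np.array([[np.cos(.4588),np.sin(.4588)],[-np.sin(.4588),np.cos(.4588)]])),0]))
cv2.imwrite('pics/c2.png',cv2.resize(im[200:440,200:460],None,fx=2.3,fy=2.3,interpolation=cv2.INTER_CUBIC)*1)
```

```text
coaster [ 0.44726491 -0.20748813] 0.2655291723135857
[(300, np.int64(232)), (304, np.int64(241)), (308, np.int64(231)), (312, np.int64(232)), (316, np.int64(232)), (320, np.int64(232)), (324, np.int64(231)), (328, np.int64(238)), (332, np.int64(239)), (336, np.int64(240)), (340, np.int64(226)), (344, np.int64(226)), (348, np.int64(228)), (352, np.int64(226)), (356, np.int64(228))]
-4 [320.337433   230.14223133]
-2 [320.34426406 234.29190335]
0 [320.35104873 238.41595249]
2 [320.35778752 242.51463284]
4 [320.36448092 246.5881949 ]
```

View pics/c2.png

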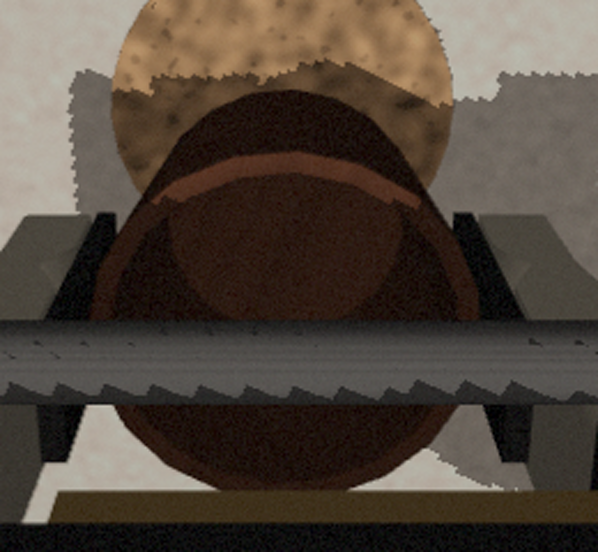

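The held holder's foot edge sits at (324,239), about as predicted, so it is centred in the hand. I'll lower it and compare foot and coaster at nearly the same depth.

Request:
step_arm --rows '[[[-1, 0, -0.1, -2, 0, 0, 0], [-1, 0, 0, -2, 0, 0, 0], [-1, 0, 0, -2, 0, 0, 0], [-1, 0, 0, -0.8, 0, 0, 0], [-1, 0, 0, 0, 0, 0, 0], [-1, 0, 0, 0, 0, 0, 0]]]'

```text
clock: 6.92
tool_pos: [0.4476, -0.2092, 0.0342]
orientation: [-90.0, -0.0, 26.3]
force: [-0.1, -0.4, -1.4]
opening: 0.0632
```

Run:
```python
from h import *
o=ctrl.get_obs(); print(o['tool_pos'],o['opening'],o['force'])
c,im=snap('wrist','w3.png')
cv2.imwrite('pics/c3.png',cv2.resize(im[200:440,200:460],None,fx=2.3,fy=2.3,interpolation=cv2.INTER_CUBIC))
```

```text
[ 0.44755572 -0.20918042  0.03418212] 0.06319204300001564 [-0.14846596 -0.41238083 -1.3955298 ]
```

View pics/c3.png

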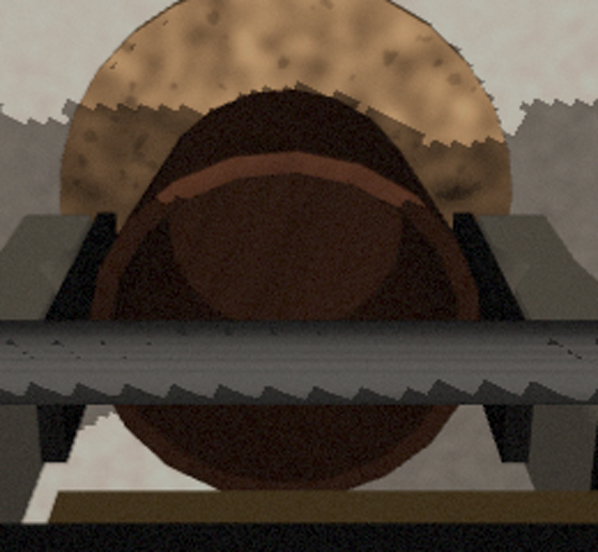

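Run:
```python
from h import *
c=cam('wrist'); im=cv2.imread('pics/w3.png'); hsv=cv2.cvtColor(im,cv2.COLOR_BGR2HSV)
m=cv2.inRange(hsv,np.array((8,70,20)),np.array((25,255,255)));m[:150]=0;m[270:]=0;m[:,:200]=0;m[:,440:]=0
P=np.array([onz(c,u,np.nonzero(m[:,u])[0].min(),.006)[:2] for u in range(255,395)])
r=least_squares(lambda x:np.hypot(*(P-x).T)-.05,P.mean(0)+[.03,0],loss='soft_l1',f_scale=.001);print('coaster',r.x,1000*np.sqrt((r.fun**2).mean()))
f=onz(c,324.5,238.7,.0122)[:2]; a=np.array([np.cos(.4588),np.sin(.4588)]); print('holder foot centre',f+.028*a)
```

```text
coaster [ 0.4471876  -0.20798259] 0.26195539047219113
holder foot centre [ 0.44699001 -0.2076296 ]
```

Foot and coaster agree to within 0.5 mm. I'll lower the last 6 mm, open and rise.

Request:
step_arm --rows '[[[-1, 0, 0, -0.4, 0, 0, 0], [-1, 0, 0, -0.2, 0, 0, 0], [-1, 0, 0, 0, 0, 0, 0], [0.0, 0, 0, 0, 0, 0, 0], [1, 0, 0, 0, 0, 0, 0], [1, 0, 0, 0, 0, 0, 0], [1, 0, 0, 0, 0, 0, 0], [1, 0, 0, 0, 0, 0, 0], [1, 0, 0, 1.5, 0, 0, 0], [1, 0, 0, 3, 0, 0, 0], [1, 0, 0, 4, 0, 0, 0], [1, 0, 0, 4, 0, 0, 0]]]'

```text
clock: 8.48
tool_pos: [0.4466, -0.2092, 0.1537]
orientation: [-90.0, 0.0, 26.3]
force: [0.7, -0.2, -0.5]
opening: 0.0876
```

Request:
step_arm --rows '[[[1, 0, 0, 4, 0, 0, 0], [1, 0, 0, 4, 0, 0, 0], [1, 0, 2, 0, 0, 0, 0], [1, 0, 3.5, 0, 0, 0, 0], [1, -0.1, 3.5, 0, 0, 0, 0], [1, -0.1, 3.5, 0, 0, 0, 0], [1, -0.1, 3.5, 0, 0, 0, 0], [1, -0.1, 3.5, 0, 0, 0, 0], [1, -0.1, 1.6, 0, 0, 0, 0], [1, 0, 0, 0, 0, 0, 0], [1, 0, 0, 0, 0, 0, 0]]]'

```text
clock: 9.85
tool_pos: [0.4419, 0.0013, 0.2325]
orientation: [-90.0, 0.0, 26.3]
force: [0.2, 0.6, 0.1]
opening: 0.0877
```

Run:
```python
from h import *
o=ctrl.get_obs(); print(o['tool_pos'],o['opening'],o['force'])
c,im=snap('wrist','w4.png'); t,it=snap('top','t4.png')
cv2.imwrite('pics/m4.png',np.hstack([cv2.resize(im,(480,360)),cv2.resize(it[200:340,370:486],(300,360))]))
```

```text
[0.44187318 0.00131987 0.23250033] 0.08767687054831992 [0.16529498 0.62975104 0.14086419]
```

View pics/m4.png

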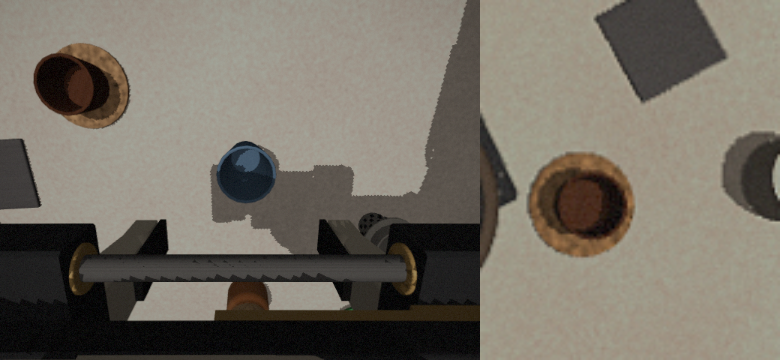

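The holder stands central on the coaster. The tumbler rim is at about (328,230) in the wrist picture. I'll measure both.

Run:
```python
from h import *
c=cam('wrist'); t=cam('top'); im=cv2.imread('pics/w4.png'); it=cv2.imread('pics/t4.png')
TL,TH=(95,60,20),(125,255,255)
for R in(None,.031): print('tumb w',fit(c,im,(270,175,385,285),TL,TH,.095,R))
print('tcp proj',proj(c,ctrl.get_obs()['tool_pos']))
print('coast t',fit(t,it,(380,250,440,310),(8,70,20),(25,255,255),.006,far=False))
m=cv2.inRange(cv2.cvtColor(cv2.GaussianBlur(it,(3,3),0),cv2.COLOR_BGR2HSV),np.array((0,90,5)),np.array((20,255,62)))
print('holder t',fit(t,it,(392,262,432,300),(0,90,5),(20,255,58),.056,.032))
# holder in wrist image: rim at z .056
print('holder w',fit(c,im,(35,60,160,170),(0,90,5),(20,255,55),.056,.032))
```

```text
tumb w (array([0.4392, 0.005 ]), 30.0, 'rms mm', 0.22, (np.int64(289), np.int64(189), np.int64(367), np.int64(269)))
tumb w (array([0.4381, 0.0044]), 31.0, 'rms mm', 0.6, (np.int64(289), np.int64(189), np.int64(367), np.int64(269)))
tcp proj [320.76753085 313.77712675]
coast t (array([ 0.4469, -0.2085]), 49.1, 'rms mm', 0.7, (np.int64(389), np.int64(259), np.int64(429), np.int64(299)))
holder t (array([ 0.4454, -0.2042]), 32.0, 'rms mm', 2.57, (np.int64(397), np.int64(267), np.int64(425), np.int64(291)))
holder w (array([ 0.444 , -0.2039]), 32.0, 'rms mm', 1.89, (np.int64(47), np.int64(73), np.int64(146), np.int64(152)))
```

Request:
step_arm --rows '[[[1, -0.2, 0.2, -2, 0, 0, 0], [1, 0, 0, -3.5, 0, 0, 0], [1, 0, 0, -3.5, 0, 0, 0], [1, 0, 0, -3.5, 0, 0, 0], [1, 0, 0, -3, 0, 0, 0], [1, 0, 0, -2.1, 0, 0, 0], [1, 0, 0, 0, 0, 0, 0], [-1, 0, 0, 0, 0, 0, 0], [-1, 0, 0, 0, 0, 0, 0], [-1, 0, 0, 0, 0, 0, 0], [-1, 0, 0, 0, 0, 0, 0], [-1, 0, 0, 0, 0, 0, 0]]]'

```text
clock: 11.45
tool_pos: [0.4404, 0.0041, 0.0572]
orientation: [-90.0, -0.1, 26.3]
force: [-2.6, 1.4, 6.6]
opening: 0.0594
```

Run:
```python
from h import *
o=ctrl.get_obs(); print(o['tool_pos'],o['orientation'],o['opening'],o['force'],o['moment'])
```

```text
[0.44039364 0.00410582 0.05715955] [-9.00068334e+01 -6.94063763e-02  2.63085342e+01] 0.05937779095704204 [-2.56514642  1.36371986  6.63576617] [ 0.48786232  0.6033412  -0.0137902 ]
```

Request:
step_arm --rows '[[[-1, 0, 0, 1, 0, 0, 0], [-1, 0, 0, 2.5, 0, 0, 0], [-1, 0, 0, 3, 0, 0, 0], [-1, 0, 0, 2, 0, 0, 0], [-1, 0.1, -2, 0, 0, 0, 0], [-1, 0.1, -3.8, 0, 0, 0, 0], [-1, 0.1, -3.8, 0, 0, 0, 0], [-1, 0.1, -3.8, 0, 0, 0, 0], [-1, 0.1, -3.8, 0, 0, 0, 0], [-1, 0.1, -2.8, 0, 0, 0, 0], [-1, 0.1, -1.3, 0, 0, 0, 0], [-1, 0, 0, 0, 0, 0, 0]]]'

```text
clock: 12.95
tool_pos: [0.4466, -0.2096, 0.1415]
orientation: [-90.0, 0.0, 26.2]
force: [-0.5, 1.0, -3.0]
opening: 0.0589
```

Request:
step_arm --rows '[[[-1, 0, 0, 0, 0, 0, 0], [-1, 0, 0, 0, 0, 0, 0]]]'

```text
clock: 13.2
tool_pos: [0.4469, -0.2085, 0.1417]
orientation: [-90.0, -0.0, 26.3]
force: [0.4, -0.6, -1.5]
opening: 0.059
```

Run:
```python
from h import *
o=ctrl.get_obs(); print(o['tool_pos'],o['orientation'],o['opening'],o['force'],o['moment'])
c,im=snap('wrist','w5.png'); s,isc=snap('scene','s5.png')
x=cv2.resize(im[140:440,160:500],(453,400)); y=cv2.resize(isc[190:340,200:330],(347,400),interpolation=cv2.INTER_CUBIC)
cv2.imwrite('pics/m5.png',np.hstack([x,y]))
```

```text
[ 0.44694754 -0.20847928  0.14166771] [-8.99977552e+01 -7.59193452e-03  2.63442762e+01] 0.059004574380131354 [ 0.42526482 -0.63900072 -1.49354632] [0.04403417 0.01910499 0.03696919]
```

View pics/m5.png

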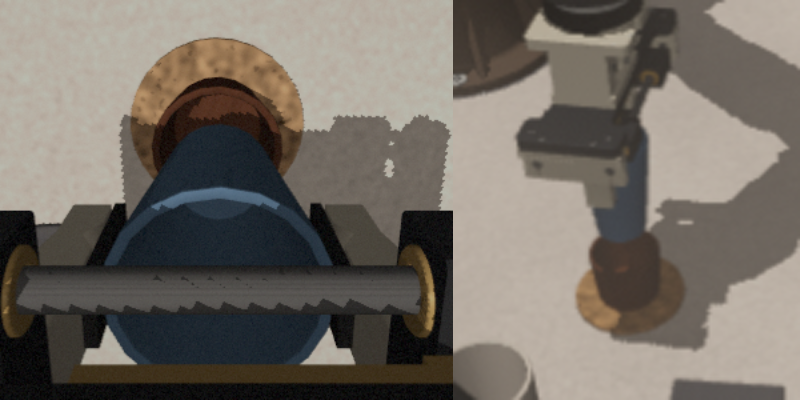

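Run:
```python
from h import *
c=cam('wrist'); a=np.array([np.cos(.4588),np.sin(.4588)])
im=cv2.imread('pics/w5.png'); hsv=cv2.cvtColor(cv2.GaussianBlur(im,(3,3),0),cv2.COLOR_BGR2HSV)
for v in range(160,242,2): print(v,hsv[v,324],end=' ')
tf=onz(c,324.4,233.8,.0845)[:2]+.022*a; print('\ntumbler axis',tf)
m=cv2.inRange(hsv,np.array((8,70,20)),np.array((25,255,255)));m[:150]=0;m[230:]=0;m[:,:240]=0;m[:,410:]=0
P=np.array([onz(c,u,np.nonzero(m[:,u])[0].min(),.006)[:2] for u in range(270,380)])
r=least_squares(lambda x:np.hypot(*(P-x).T)-.05,P.mean(0)+[.03,0],loss='soft_l1',f_scale=.001);print('coaster',r.x)
for d in(-2,0,2): h=r.x+a*d/1000; print(d,'holder foot, rim edges v',proj(c,np.r_[h-.028*a,.006]),proj(c,np.r_[h-.032*a,.056]),proj(c,np.r_[h-.028*a,.056]))
```

```text
160 [ 20  25 183] 162 [ 21  23 185] 164 [ 18  28 184] 166 [ 16  31 182] 168 [ 15  67 144] 170 [ 15 115 155] 172 [ 15 115 160] 174 [ 15 116 156] 176 [ 15 116 152] 178 [ 15 115 151] 180 [ 15 115 151] 182 [ 15 116 149] 184 [ 15 116 150] 186 [ 16 114 159] 188 [ 15 113 163] 190 [ 15 114 156] 192 [ 15 117 142] 194 [ 15 116 145] 196 [ 15 119 144] 198 [ 11 134  55] 200 [  4 123  31] 202 [  5 149  29] 204 [  9 153  45] 206 [ 10 150  78] 208 [  9 151  76] 210 [ 10 155  69] 212 [  9 144  85] 214 [  9 155  84] 216 [ 10 153  85] 218 [ 10 147  87] 220 [ 10 148  86] 222 [  9 153  85] 224 [  9 151  86] 226 [ 10 157  81] 228 [ 10 161  73] 230 [ 10 161  49] 232 [  9 105  39] 234 [106  85  45] 236 [104 109  47] 238 [105 100  46] 240 [104 105  46] 
tumbler axis [ 0.44722639 -0.20656772]
coaster [ 0.44768847 -0.20784207]
-2 holder foot, rim edges v [322.29055721 196.12374127] [322.12131383 203.0486125 ] [322.12130154 209.40535294]
0 holder foot, rim edges v [322.2902241  198.79441663] [322.12130817 206.23442927] [322.12129396 212.56149567]
2 holder foot, rim edges v [322.28989168 201.45466171] [322.12130154 209.40535294] [322.12128543 215.70296841]
```

Request:
step_arm --rows '[[[-1, -0.1, -0.05, -1, 0, 0, 0], [-1, 0, 0, -1.5, 0, 0, 0], [-1, 0, 0, -1.5, 0, 0, 0], [-1, 0, 0, -1, 0, 0, 0], [-1, 0, 0, -0.6, 0, 0, 0], [-1, 0, 0, -0.6, 0, 0, 0], [-1, 0, 0, 0, 0, 0, 0]]]'

```text
clock: 14.18
tool_pos: [0.4458, -0.2097, 0.0793]
orientation: [-90.0, 0.0, 26.3]
force: [0.6, -0.4, -2.8]
opening: 0.0594
```

Request:
step_arm --rows '[[[-1, 0, 0, -0.4, 0, 0, 0], [-1, 0, 0, -0.3, 0, 0, 0], [-1, 0, 0, 0, 0, 0, 0]]]'

```text
clock: 14.55
tool_pos: [0.446, -0.2097, 0.0725]
orientation: [-90.0, -0.0, 26.3]
force: [-0.3, -0.3, -2.8]
opening: 0.0598
```

Request:
step_arm --rows '[[[-1, 0, 0, -0.15, 0, 0, 0], [-1, 0, 0, -0.1, 0, 0, 0], [-1, 0, 0, 0, 0, 0, 0]]]'

```text
clock: 14.92
tool_pos: [0.4461, -0.2097, 0.0701]
orientation: [-90.0, -0.0, 26.3]
force: [0.2, -0.5, -2.1]
opening: 0.0594
```

Request:
step_arm --rows '[[[-1, 0, 0, -0.1, 0, 0, 0], [-1, 0, 0, 0, 0, 0, 0]]]'

```text
clock: 15.18
tool_pos: [0.4462, -0.2097, 0.0692]
orientation: [-90.0, -0.0, 26.3]
force: [0.7, 0.8, -0.2]
opening: 0.0594
```

Contact came at the predicted height, so I'll release and go to the infuser.

Request:
step_arm --rows '[[[0.2, 0, 0, 0, 0, 0, 0], [1, 0, 0, 0, 0, 0, 0], [1, 0, 0, 0, 0, 0, 0], [1, 0, 0, 0, 0, 0, 0], [1, 0, 0, 0, 0, 0, 0], [1, 0, 0, 2, 0, 0, 0], [1, 0, 0, 3.5, 0, 0, 0], [1, 0, 0, 4, 0, 0, 0], [1, 0, 0, 4, 0, 0, 0], [1, 0, 0, 3, 0, 0, 0], [1, 0, 3, 0, 0, 0, 0], [1, 0, 4, 0, 0, 0, 0]]]'

```text
clock: 16.68
tool_pos: [0.4458, -0.1393, 0.2344]
orientation: [-90.0, -0.0, 26.2]
force: [0.2, 0.8, -0.6]
opening: 0.0879
```

Request:
step_arm --rows '[[[1, 0, 4, 0, 0, 0, 0], [1, 0, 4, 0, 0, 0, 0], [1, 0, 4, 0, 0, 0, 0], [1, 0, 4, 0, 0, 0, 0], [1, 0, 4, 0, 0, 0, 0], [1, 0, 4, 0, 0, 0, 0], [1, 0, 4, 0, 0, 0, 0], [1, 0, 4, 0, 0, 0, 0], [1, 0, 2, 0, 0, 0, 0], [1, 0, 0, 0, 0, 0, 0], [1, 0, 0, 0, 0, 0, 0]]]'

```text
clock: 18.05
tool_pos: [0.4457, 0.1996, 0.234]
orientation: [-90.0, 0.0, 26.3]
force: [0.4, 0.8, -0.2]
opening: 0.0874
```

Run:
```python
from h import *
o=ctrl.get_obs(); print(o['tool_pos'],o['orientation'],o['opening'],o['joint_pos'].round())
c,im=snap('wrist','w6.png'); t,it=snap('top','t6.png'); s,isc=snap('scene','s6.png')
y=cv2.resize(isc[200:350,200:330],(256,300),interpolation=cv2.INTER_CUBIC)
z=cv2.resize(it[240:320,370:450],(256,300),interpolation=cv2.INTER_CUBIC)
cv2.imwrite('pics/m6.png',np.hstack([cv2.resize(im,(533,400))[:,:],np.vstack([y,z])[:400] if 0 else cv2.resize(np.vstack([y,z]),(200,400))]))
```

```text
[0.44572921 0.19962012 0.23395101] [-9.00059327e+01  2.77631821e-02  2.62746887e+01] 0.08735503958789202 [  47.    2.  -21.   -0.  -66. -111.]
```

View pics/m6.png

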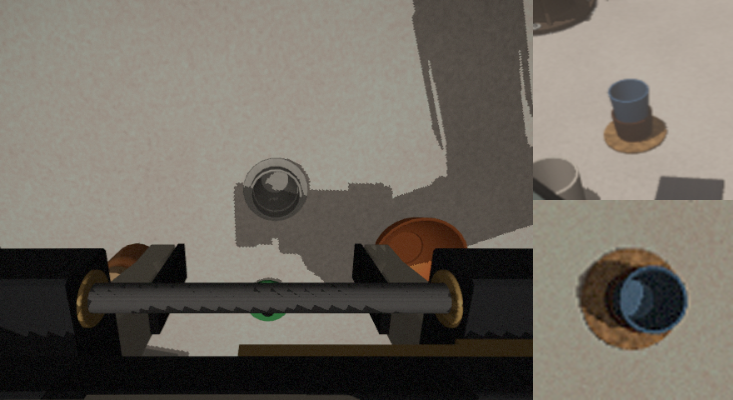

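The tumbler is seated in the holder. The infuser is at about (331,230) in the wrist picture, and I need a closer crop of it.

Run:
```python
from h import *
c=cam('wrist'); im=cv2.imread('pics/w6.png')
cr=cv2.resize(im[175:290,275:390],None,fx=5,fy=5,interpolation=cv2.INTER_CUBIC)
cr=cv2.convertScaleAbs(cr,alpha=1.4)
cv2.imwrite('pics/c6.png',cr)
# tumbler rim in the top view
t=cam('top'); it=cv2.imread('pics/t6.png')
for R in (None,.031): print(fit(t,it,(395,255,445,305),(95,60,20),(125,255,255),.107,R))
```

```text
(array([ 0.4458, -0.2088]), 28.4, 'rms mm', 0.54, (np.int64(403), np.int64(267), np.int64(430), np.int64(292)))
(array([ 0.4457, -0.2055]), 31.0, 'rms mm', 1.57, (np.int64(403), np.int64(267), np.int64(430), np.int64(292)))
```

View pics/c6.png

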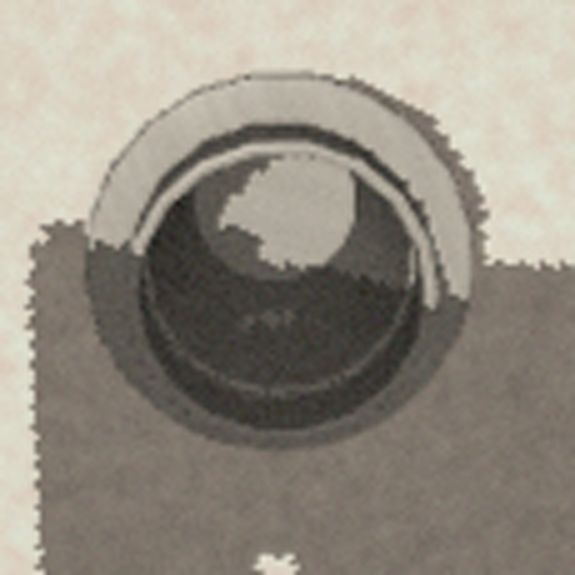

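Run:
```python
from h import *
c=cam('wrist')
q=[(85,270),(470,265),(278,72),(280,448),(140,135),(415,130),(130,380),(420,395)]
P=np.array([onz(c,275+(u+.5)/5-.5,175+(v+.5)/5-.5,.058)[:2] for u,v in q])
r=least_squares(lambda x:np.hypot(*(P-x[:2]).T)-x[2],[.45,.2,.034]);print(r.x,(r.fun*1000).round(1))
```

```text
[0.44757962 0.2084763  0.03341637] [ 0.3 -0.4  0.4 -0.3 -0.2 -0.2 -0.2  0.7]
```

Flange fit has radius 33.4 mm (34 given), residuals under 0.7 mm. I'll descend so the fingertips stay just above the flange and grip the collar.

Request:
step_arm --rows '[[[1, 0.3, 0.7, -2, 0, 0, 0], [1, 0, 0, -3.5, 0, 0, 0], [1, 0, 0, -3.5, 0, 0, 0], [1, 0, 0, -3.5, 0, 0, 0], [1, 0, 0, -2.5, 0, 0, 0], [1, 0, 0, -1.4, 0, 0, 0], [1, 0, 0, -0.5, 0, 0, 0], [1, 0, 0, 0, 0, 0, 0], [1, 0, 0, 0, 0, 0, 0]]]'

```text
clock: 19.32
tool_pos: [0.4494, 0.2077, 0.0659]
orientation: [-90.0, -0.1, 26.3]
force: [0.1, 0.1, 0.8]
opening: 0.0873
```

Request:
step_arm --rows '[[[1, -0.05, -0.1, -0.35, 0, 0, 0], [1, 0, 0, 0, 0, 0, 0], [-1, 0, 0, 0, 0, 0, 0], [-1, 0, 0, 0, 0, 0, 0], [-1, 0, 0, 0, 0, 0, 0], [-1, 0, 0, 0, 0, 0, 0], [-1, 0, 0, 0, 0, 0, 0], [-1, 0, 0, 0, 0, 0, 0]]]'

```text
clock: 20.32
tool_pos: [0.4484, 0.2064, 0.0616]
orientation: [-90.0, -0.0, 26.3]
force: [-0.5, -0.4, -0.5]
opening: 0.0517
```

Request:
step_arm --rows '[[[-1, 0, 0, 1, 0, 0, 0], [-1, 0, 0, 2.5, 0, 0, 0], [-1, 0, 0, 3.5, 0, 0, 0], [-1, 0, 0, 3.5, 0, 0, 0], [-1, 0, 0, 2.5, 0, 0, 0], [-1, 0, -1.5, 0, 0, 0, 0], [-1, 0, -3, 0, 0, 0, 0], [-1, 0, -4, 0, 0, 0, 0], [-1, 0, -4, 0, 0, 0, 0], [-1, 0, -4, 0, 0, 0, 0], [-1, 0, -4, 0, 0, 0, 0], [-1, 0, -4, 0, 0, 0, 0]]]'

```text
clock: 21.82
tool_pos: [0.4474, -0.0405, 0.1911]
orientation: [-90.0, 0.0, 26.3]
force: [0.0, 1.5, -0.8]
opening: 0.0512
```

Request:
step_arm --rows '[[[-1, 0, -4, 0, 0, 0, 0], [-1, -0.1, -4, 0, 0, 0, 0], [-1, 0, -3.5, 0, 0, 0, 0], [-1, -0.1, -2.5, 0, 0, 0, 0], [-1, 0, -2, 0, 0, 0, 0], [-1, 0, -1.1, 0, 0, 0, 0], [-1, 0, 0, 0, 0, 0, 0], [-1, 0, 0, 0, 0, 0, 0], [-1, 0, 0, 0, 0, 0, 0]]]'

```text
clock: 22.95
tool_pos: [0.4465, -0.2091, 0.1916]
orientation: [-90.0, -0.0, 26.3]
force: [-0.2, -0.8, -0.5]
opening: 0.0516
```

Run:
```python
from h import *
o=ctrl.get_obs(); print(o['tool_pos'],o['orientation'],o['opening'],o['force'])
c,im=snap('wrist','w7.png'); s,isc=snap('scene','s7.png')
y=cv2.resize(isc[170:320,200:330],(347,400),interpolation=cv2.INTER_CUBIC)
cv2.imwrite('pics/m7.png',np.hstack([cv2.resize(im[140:440,160:500],(453,400),interpolation=cv2.INTER_CUBIC),y]))
```

```text
[ 0.44645859 -0.20911719  0.19163416] [-8.99989764e+01 -1.13766523e-02  2.63307047e+01] 0.05156324836503418 [-0.16626431 -0.76301649 -0.45966275]
```

View pics/m7.png

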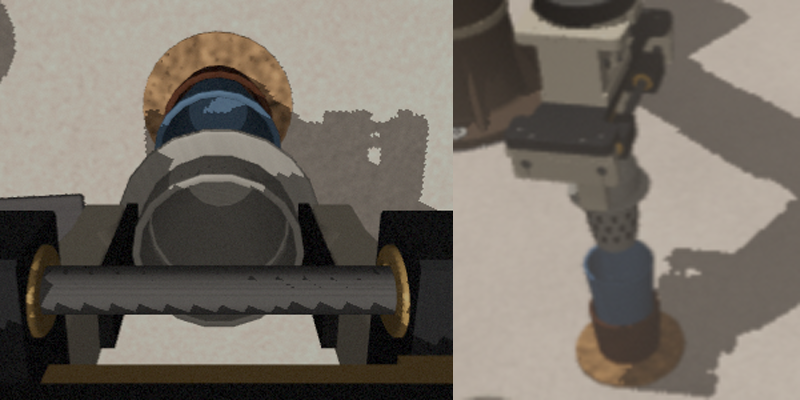

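Run:
```python
from h import *
c=cam('wrist'); a=np.array([np.cos(.4588),np.sin(.4588)]); l=np.array([-a[1],a[0]])
im=cv2.imread('pics/w7.png'); hsv=cv2.cvtColor(cv2.GaussianBlur(im,(3,3),0),cv2.COLOR_BGR2HSV)
for v in range(190,250,2): print(v,hsv[v,324],end=' ')
m=cv2.inRange(hsv,np.array((95,60,20)),np.array((125,255,255)));m[:190]=0;m[240:]=0
# tumbler rim: fixed-radius fit on light blue rim top arc
q=[]
for u in range(296,356,3):
    g=hsv[198:225,u,2].astype(int)*(m[198:225,u]>0); k=np.nonzero(g>85)[0]
    if len(k): q.append((u,198+k[0]))
print(q)
P=np.array([onz(c,u,v,.107)[:2] for u,v in q])
r=least_squares(lambda x:np.hypot(*(P-x).T)-.031,P.mean(0)+.03*a,loss='soft_l1',f_scale=.0005);print('tumbler',r.x,(r.fun*1000).round(1))
# flange near arc by contrast with the blue
q=[]
for u in range(300,350,3):
    k=np.nonzero(m[215:250,u]==0)[0]; 
    k=[i for i in range(215,250) if (m[i:i+4,u]==0).all()]; q.append((u,k[0]))
print(q)
P=np.array([onz(c,u,v,.185)[:2] for u,v in q])
s=least_squares(lambda x:np.hypot(*(P-x).T)-.034,P.mean(0)+.03*a,loss='soft_l1',f_scale=.0005);print('infuser',s.x,(s.fun*1000).round(1))
d=r.x-s.x; print('shift mm',d*1000,'fwd,lat',d@a*1000,d@l*1000)
```

```text
190 [  4 132  27] 192 [  8 156  36] 194 [ 10 149  70] 196 [  9 149  72] 198 [ 4 48 37] 200 [106 113  43] 202 [105 102  45] 204 [105  91  45] 206 [108  98  52] 208 [104  92 117] 210 [104  88 127] 212 [105  92 108] 214 [105  90 122] 216 [104  89 121] 218 [105  88 122] 220 [104  86 121] 222 [104  89 121] 224 [105  93  96] 226 [106  94  65] 228 [105  93  66] 230 [104  98  65] 232 [106 100  64] 234 [104 102  65] 236 [104  38  73] 238 [ 18  26 118] 240 [ 19  23 156] 242 [ 18  25 151] 244 [ 20  25 150] 246 [ 18  26 149] 248 [ 18  26 148] [(296, np.int64(216)), (299, np.int64(214)), (302, np.int64(213)), (305, np.int64(211)), (308, np.int64(210)), (311, np.int64(209)), (314, np.int64(209)), (317, np.int64(208)), (320, np.int64(208)), (323, np.int64(208)), (326, np.int64(208)), (329, np.int64(209)), (332, np.int64(209)), (335, np.int64(210)), (338, np.int64(210)), (341, np.int64(211)), (344, np.int64(213)), (347, np.int64(214)), (350, np.int64(216)), (353, np.int64(218))]
tumbler [ 0.44690875 -0.20805151] [-0.1  0.  -0.3  0.2  0.1  0.3 -0.1  0.2  0.1  0.   0.1 -0.4 -0.1 -0.3
  0.2  0.2 -0.2  0.1 -0.   0. ]
[(300, 239), (303, 239), (306, 238), (309, 237), (312, 236), (315, 236), (318, 236), (321, 236), (324, 236), (327, 236), (330, 236), (333, 236), (336, 237), (339, 237), (342, 238), (345, 239), (348, 240)]
infuser [ 0.44658168 -0.20797519] [ 0.1 -0.3 -0.1  0.   0.3  0.1 -0.  -0.1 -0.1 -0.   0.1  0.2 -0.1  0.2
  0.  -0.1 -0.1]
shift mm [ 0.32706626 -0.0763203 ] fwd,lat 0.2594424100966726 -0.21327626299886177
```

The infuser lines up with the tumbler to 0.4 mm. Lowering.

Request:
step_arm --rows '[[[-1, 0, 0, -1.5, 0, 0, 0], [-1, 0, 0, -1.5, 0, 0, 0], [-1, 0, 0, -1.2, 0, 0, 0], [-1, 0, 0, -1, 0, 0, 0], [-1, 0, 0, -1, 0, 0, 0], [-1, 0, 0, -0.6, 0, 0, 0], [-1, 0, 0, -0.4, 0, 0, 0], [-1, 0, 0, 0, 0, 0, 0]]]'

```text
clock: 24.05
tool_pos: [0.4464, -0.2097, 0.1195]
orientation: [-90.0, 0.0, 26.3]
force: [0.7, -0.1, 0.2]
opening: 0.0512
```

Request:
step_arm --rows '[[[-1, 0, 0, -0.2, 0, 0, 0], [-1, 0, 0, -0.15, 0, 0, 0], [-1, 0, 0, 0, 0, 0, 0]]]'

```text
clock: 24.42
tool_pos: [0.4464, -0.2097, 0.1161]
orientation: [-90.0, -0.0, 26.3]
force: [-0.4, -0.3, -1.1]
opening: 0.0518
```

Request:
step_arm --rows '[[[-1, 0, 0, -0.15, 0, 0, 0], [-1, 0, 0, -0.05, 0, 0, 0], [-1, 0, 0, 0, 0, 0, 0]]]'

```text
clock: 24.8
tool_pos: [0.4464, -0.2097, 0.1141]
orientation: [-90.0, 0.0, 26.3]
force: [-0.1, -0.1, -0.6]
opening: 0.0515
```

Request:
step_arm --rows '[[[-1, 0, 0, -0.05, 0, 0, 0], [-1, 0, 0, 0, 0, 0, 0]]]'

```text
clock: 25.05
tool_pos: [0.4467, -0.2098, 0.1139]
orientation: [-90.0, -0.0, 26.3]
force: [-0.7, -0.5, 2.4]
opening: 0.0514
```

Request:
step_arm --rows '[[[0.2, 0, 0, 0, 0, 0, 0], [1, 0, 0, 0, 0, 0, 0], [1, 0, 0, 0, 0, 0, 0], [1, 0, 0, 0, 0, 0, 0], [1, 0, 0, 0, 0, 0, 0], [1, 0, 0, 1.5, 0, 0, 0], [1, 0, 0, 3, 0, 0, 0], [1, 0, 0, 3.5, 0, 0, 0], [1, 0, 0, 3, 0, 0, 0], [1, 0, 2, 0, 0, 0, 0], [1, 1, 4, 0, 0, 0, 0], [1, 1.4, 4, 0, 0, 0, 0]]]'

```text
clock: 26.55
tool_pos: [0.4705, -0.1089, 0.225]
orientation: [-90.0, -0.1, 26.2]
force: [1.3, -0.7, -0.9]
opening: 0.0878
```

Request:
step_arm --rows '[[[1, 1.4, 4, 0, 0, 0, 0], [1, 1.4, 4, 0, 0, 0, 0], [1, 1.4, 4, 0, 0, 0, 0], [1, 1.4, 4, 0, 0, 0, 0], [1, 1.4, 4, 0, 0, 0, 0], [1, 1.4, 4, 0, 0, 0, 0], [1, 1.4, 4, 0, 0, 0, 0], [1, 1.4, 4, 0, 0, 0, 0], [1, 0.9, 4, 0, 0, 0, 0], [1, 0.4, 1.5, 0, 0, 0, 0], [1, 0, 0, 0, 0, 0, 0], [1, 0, 0, 0, 0, 0, 0]]]'

```text
clock: 28.05
tool_pos: [0.5952, 0.2644, 0.224]
orientation: [-90.0, 0.0, 26.3]
force: [0.0, 0.5, -0.4]
opening: 0.0876
```

Run:
```python
from h import *
o=ctrl.get_obs(); print(o['tool_pos'],o['orientation'],o['opening'],o['joint_pos'].round())
c,im=snap('wrist','w8.png'); t,it=snap('top','t8.png'); s,isc=snap('scene','s8.png')
y=cv2.resize(isc[180:330,200:330],(200,230),interpolation=cv2.INTER_CUBIC)
z=cv2.resize(it[240:320,370:450],(200,170),interpolation=cv2.INTER_CUBIC)
cv2.imwrite('pics/m8.png',np.hstack([cv2.resize(im,(533,400)),np.vstack([y,z])]))
hsv=cv2.cvtColor(im,cv2.COLOR_BGR2HSV); m=cv2.inRange(hsv,np.array((50,90,20)),np.array((90,255,255))); v,u=np.nonzero(m); print(u.min(),u.max(),v.min(),v.max(),len(u))
b=(max(u.min()-5,0),max(v.min()-5,0),u.max()+6,v.max()+6)
print('lid w',fit(c,im,b,(50,60,10),(95,255,255),.013))
print('lid t',fit(t,it,(195,195,235,235),(50,60,10),(95,255,255),.013))
```

```text
[0.59518996 0.26444374 0.2240182 ] [-9.00025925e+01  3.38349656e-04  2.62649772e+01] 0.08760570756060071 [  41.   18.   -3.    0.  -69. -105.]
9 636 187 477 2707
lid w (array([0.5959, 0.2725]), 29.2, 'rms mm', 0.25, (np.int64(299), np.int64(186), np.int64(360), np.int64(247)))
lid t (array([0.5946, 0.2707]), 29.3, 'rms mm', 0.62, (np.int64(203), np.int64(202), np.int64(226), np.int64(225)))
```

View pics/m8.png

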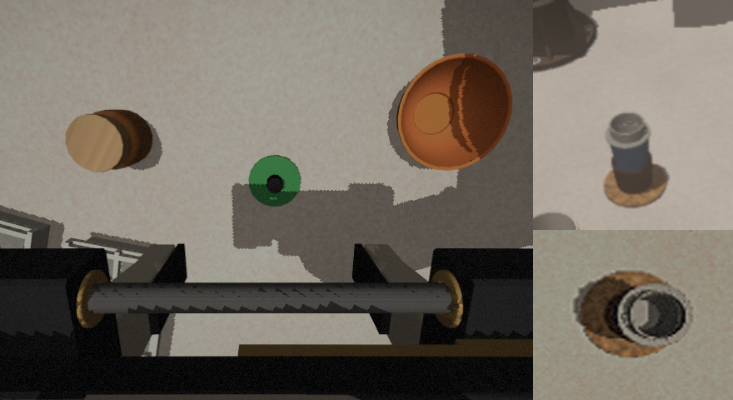

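The infuser is seated straight. The lid is at (0.596, 0.271), with wrist and top views within 2 mm. I'll go to its knob.

Request:
step_arm --rows '[[[1, 0.1, 0.6, -2, 0, 0, 0], [1, 0, 0, -3.5, 0, 0, 0], [1, 0, 0, -3.5, 0, 0, 0], [1, 0, 0, -3.5, 0, 0, 0], [1, 0, 0, -3.5, 0, 0, 0], [1, 0, 0, -2, 0, 0, 0], [1, 0, 0, -1.5, 0, 0, 0], [1, 0, 0, -0.5, 0, 0, 0], [1, 0, 0, 0, 0, 0, 0], [1, 0, 0, 0, 0, 0, 0]]]'

```text
clock: 29.45
tool_pos: [0.5969, 0.2717, 0.0246]
orientation: [-90.0, -0.1, 26.3]
force: [0.8, -0.4, 0.4]
opening: 0.0875
```

Request:
step_arm --rows '[[[1, -0.05, -0.05, -0.5, 0, 0, 0], [1, 0, 0, -0.25, 0, 0, 0], [1, 0, 0, 0, 0, 0, 0], [1, 0, 0, 0, 0, 0, 0]]]'

```text
clock: 29.95
tool_pos: [0.596, 0.2709, 0.0161]
orientation: [-90.0, -0.0, 26.3]
force: [0.5, 0.4, -0.8]
opening: 0.0876
```

Request:
step_arm --rows '[[[-1, 0, 0, 0, 0, 0, 0], [-1, 0, 0, 0, 0, 0, 0], [-1, 0, 0, 0, 0, 0, 0], [-1, 0, 0, 0, 0, 0, 0], [-1, 0, 0, 0, 0, 0, 0], [-1, 0, 0, 0, 0, 0, 0], [-1, 0, 0, 0, 0, 0, 0], [-1, 0, 0, 0, 0, 0, 0], [-1, 0, 0, 0, 0, 0, 0], [-1, 0, 0, 0, 0, 0, 0]]]'

```text
clock: 31.2
tool_pos: [0.5959, 0.2708, 0.0161]
orientation: [-90.0, -0.0, 26.3]
force: [-0.8, -0.2, 0.8]
opening: 0.0169
```

Request:
step_arm --rows '[[[-1, 0, 0, 1, 0, 0, 0], [-1, 0, 0, 2.5, 0, 0, 0], [-1, 0, 0, 3.5, 0, 0, 0], [-1, 0, 0, 3.5, 0, 0, 0], [-1, 0, 0, 3.5, 0, 0, 0], [-1, 0, 0, 3, 0, 0, 0], [-1, -0.5, -2, 0, 0, 0, 0], [-1, -1.2, -4, 0, 0, 0, 0], [-1, -1.2, -4, 0, 0, 0, 0], [-1, -1.2, -4, 0, 0, 0, 0], [-1, -1.2, -4, 0, 0, 0, 0], [-1, -1.2, -4, 0, 0, 0, 0]]]'

```text
clock: 32.7
tool_pos: [0.5296, 0.049, 0.1858]
orientation: [-90.0, 0.0, 26.3]
force: [0.2, -0.2, -1.0]
opening: 0.0172
```

Request:
step_arm --rows '[[[-1, -1.2, -4, 0, 0, 0, 0], [-1, -1.2, -4, 0, 0, 0, 0], [-1, -1.2, -4, 0, 0, 0, 0], [-1, -1.2, -4, 0, 0, 0, 0], [-1, -1.2, -4, 0, 0, 0, 0], [-1, -1.2, -3, 0, 0, 0, 0], [-1, -0.8, -2, 0, 0, 0, 0], [-1, -0.4, -1, 0, 0, 0, 0], [-1, 0, 0, 0, 0, 0, 0], [-1, 0, 0, 0, 0, 0, 0], [-1, 0, 0, 0, 0, 0, 0]]]'

```text
clock: 34.08
tool_pos: [0.4472, -0.2086, 0.186]
orientation: [-90.0, -0.0, 26.3]
force: [-0.0, -0.3, -0.8]
opening: 0.017
```

Run:
```python
from h import *
o=ctrl.get_obs(); print(o['tool_pos'],o['orientation'],o['opening'],o['force'])
c,im=snap('wrist','w9.png'); s,isc=snap('scene','s9.png')
y=cv2.resize(isc[150:300,200:330],(347,400),interpolation=cv2.INTER_CUBIC)
cv2.imwrite('pics/m9.png',np.hstack([cv2.resize(im[140:440,160:500],(453,400),interpolation=cv2.INTER_CUBIC),y]))
```

```text
[ 0.44716683 -0.20859224  0.18601757] [-8.99946228e+01 -6.92624859e-04  2.63368964e+01] 0.016977038221217867 [-0.0467975  -0.32725362 -0.84642369]
```

View pics/m9.png

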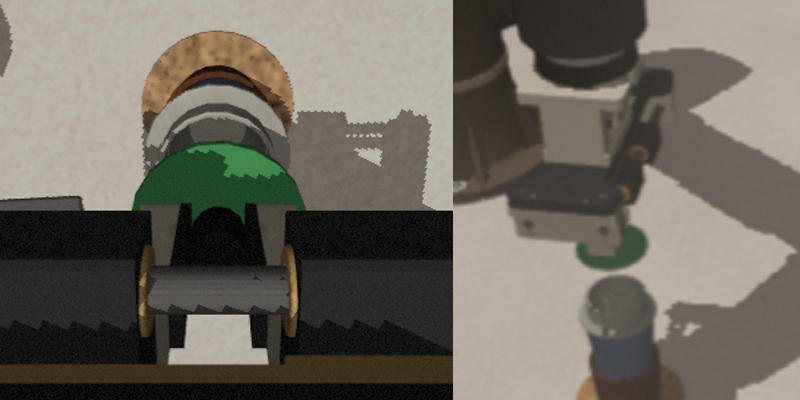

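Run:
```python
from h import *
c=cam('wrist'); a=np.array([np.cos(.4588),np.sin(.4588)]); l=np.array([-a[1],a[0]])
im=cv2.imread('pics/w9.png'); hsv=cv2.cvtColor(cv2.GaussianBlur(im,(3,3),0),cv2.COLOR_BGR2HSV)
g=cv2.inRange(hsv,np.array((50,60,10)),np.array((90,255,255)));g[:230]=0
q=[(u,np.nonzero(g[:300,u])[0].min()) for u in range(280,370,3)]
P=np.array([onz(c,u,v,.178)[:2] for u,v in q])
s=least_squares(lambda x:np.hypot(*(P-x).T)-.030,P.mean(0)+.03*a,loss='soft_l1',f_scale=.0005);print('lid',s.x,(s.fun*1000).round(1),q[::5])
q=[]
for u in range(290,362,3):
    col=hsv[192:225,u]; k=np.nonzero((col[:,1]<45)&(col[:,2]>55))[0]
    if len(k): q.append((u,192+k[0]))
print(q)
P=np.array([onz(c,u,v,.107)[:2] for u,v in q])
r=least_squares(lambda x:np.hypot(*(P-x).T)-.034,P.mean(0)+.03*a,loss='soft_l1',f_scale=.0005);print('infuser',r.x,(r.fun*1000).round(1))
d=r.x-s.x; print('shift mm',d*1000,'fwd,lat',d@a*1000,d@l*1000)
```

```text
lid [ 0.44779853 -0.20707579] [-0.2  0.   0.   0.1 -0.1  0.1  0.   0.   0.   0.1  0.3  0.1 -0.1 -0.2
 -0.3 -0.3  0.2 -0.1  0.1 -0.1 -0.3  0.1  0.   0.1  0.2 -0.1  0.2  0.1
 -0.3  0.2] [(280, np.int64(261)), (295, np.int64(251)), (310, np.int64(246)), (325, np.int64(246)), (340, np.int64(248)), (355, np.int64(253))]
[(290, np.int64(214)), (293, np.int64(212)), (296, np.int64(210)), (299, np.int64(208)), (302, np.int64(207)), (305, np.int64(205)), (308, np.int64(204)), (311, np.int64(204)), (314, np.int64(203)), (317, np.int64(202)), (320, np.int64(203)), (323, np.int64(203)), (326, np.int64(203)), (329, np.int64(203)), (332, np.int64(203)), (335, np.int64(204)), (338, np.int64(205)), (341, np.int64(206)), (344, np.int64(208)), (347, np.int64(209)), (350, np.int64(210)), (353, np.int64(213)), (356, np.int64(215)), (359, np.int64(217))]
infuser [ 0.44663018 -0.20847328] [-0.5 -0.5 -0.4 -0.1 -0.2  0.3  0.4  0.   0.3  0.7 -0.  -0.   0.   0.2
  0.5  0.2  0.1  0.1 -0.4 -0.2  0.1 -0.5 -0.4 -0.2]
shift mm [-1.16835015 -1.39748542] fwd,lat -1.6664326354876668 -0.735533711541824
```

Request:
step_arm --rows '[[[-1, -0.1, -0.15, -0.5, 0, 0, 0], [-1, 0, 0, -1, 0, 0, 0], [-1, 0, 0, -1, 0, 0, 0], [-1, 0, 0, -0.8, 0, 0, 0], [-1, 0, 0, -0.6, 0, 0, 0], [-1, 0, 0, -0.4, 0, 0, 0], [-1, 0, 0, -0.2, 0, 0, 0], [-1, 0, 0, 0, 0, 0, 0]]]'

```text
clock: 35.17
tool_pos: [0.4459, -0.2107, 0.1411]
orientation: [-90.0, 0.0, 26.3]
force: [0.4, 0.1, -0.5]
opening: 0.0165
```

Request:
step_arm --rows '[[[-1, 0, 0, -0.1, 0, 0, 0], [-1, 0, 0, -0.1, 0, 0, 0], [-1, 0, 0, 0, 0, 0, 0]]]'

```text
clock: 35.55
tool_pos: [0.4459, -0.2107, 0.139]
orientation: [-90.0, 0.0, 26.3]
force: [0.2, 0.1, -0.1]
opening: 0.0172
```

Request:
step_arm --rows '[[[-1, 0.05, 0.08, -0.1, 0, 0, 0], [-1, 0, 0, -0.05, 0, 0, 0], [-1, 0, 0, 0, 0, 0, 0]]]'

```text
clock: 35.92
tool_pos: [0.4464, -0.2099, 0.1375]
orientation: [-90.0, 0.0, 26.3]
force: [-0.1, 0.2, -0.2]
opening: 0.0172
```

Request:
step_arm --rows '[[[-1, 0, 0, -0.06, 0, 0, 0], [-1, 0, 0, 0, 0, 0, 0]]]'

```text
clock: 36.17
tool_pos: [0.4466, -0.2099, 0.1373]
orientation: [-90.0, -0.0, 26.3]
force: [-0.3, 1.3, 3.4]
opening: 0.017
```

Contact came at the expected height (0.137 m). I'll release, rise, back off and check.

Request:
step_arm --rows '[[[-0.4, 0, 0, 0, 0, 0, 0], [0.2, 0, 0, 0, 0, 0, 0], [1, 0, 0, 0, 0, 0, 0], [1, 0, 0, 0, 0, 0, 0], [1, 0, 0, 0, 0, 0, 0], [1, 0, 0, 0, 0, 0, 0], [1, 0, 0, 1.5, 0, 0, 0], [1, 0, 0, 3, 0, 0, 0], [1, 0, 0, 3, 0, 0, 0], [1, 0, 0, 3, 0, 0, 0], [1, 0, 3, 0, 0, 0, 0], [1, 0, 4, 0, 0, 0, 0]]]'

```text
clock: 37.67
tool_pos: [0.4466, -0.1396, 0.2435]
orientation: [-90.0, -0.1, 26.2]
force: [0.1, 0.2, -0.4]
opening: 0.0875
```

Request:
step_arm --rows '[[[1, 0, 4, 0, 0, 0, 0], [1, 0, 4, 0, 0, 0, 0], [1, 0, 4, 0, 0, 0, 0], [1, 0, 3, 0, 0, 0, 0], [1, 0, 0, 0, 0, 0, 0], [1, 0, 0, 0, 0, 0, 0]]]'

```text
clock: 38.42
tool_pos: [0.4464, 0.01, 0.2426]
orientation: [-90.0, -0.0, 26.3]
force: [1.4, 0.4, -0.5]
opening: 0.0876
```

Run:
```python
from h import *
o=ctrl.get_obs(); print(o['tool_pos'],o['opening'],o['force'],o['clock'])
c,im=snap('wrist','w10.png'); t,it=snap('top','t10.png'); s,isc=snap('scene','s10.png')
y=cv2.resize(isc[170:330,200:330],(325,400),interpolation=cv2.INTER_CUBIC)
z=cv2.resize(it[180:320,130:530],(470,165)); w=cv2.resize(it[235:315,370:450],(235,235),interpolation=cv2.INTER_CUBIC); x=cv2.resize(im,(235,235))
cv2.imwrite('pics/m10.png',np.hstack([y,np.vstack([z,np.hstack([w,x])])]))
print('lid t',fit(t,it,(390,250,450,310),(50,60,10),(95,255,255),.142))
print('coaster t',fit(t,it,(380,250,440,310),(8,70,20),(25,255,255),.006,far=True))
i0=cv2.imread('pics/top0.png')
for n,b,lo,hi,z in (('sugar',(260,180,305,225),(8,90,20),(25,255,255),.075),('bowl',(125,235,195,305),(5,120,20),(22,255,255),.05)):
    for i in (i0,it): print(n,fit(t,i,b,lo,hi,z)[0])
print(cv2.absdiff(i0,it)[225:310,470:520].mean())
```

```text
[0.44644881 0.00999971 0.24264999] 0.08763061067394651 [ 1.42544426  0.42013353 -0.52535156] 38.425
lid t (array([ 0.4459, -0.2074]), 29.3, 'rms mm', 0.55, (np.int64(407), np.int64(266), np.int64(434), np.int64(293)))
coaster t (array([ 0.4471, -0.1957]), 50.6, 'rms mm', 4.43, (np.int64(389), np.int64(259), np.int64(422), np.int64(299)))
sugar [0.623  0.0996]
sugar [0.623  0.0996]
bowl [0.4519 0.3944]
bowl [0.4519 0.3944]
30.146039215686276
```

View pics/m10.png

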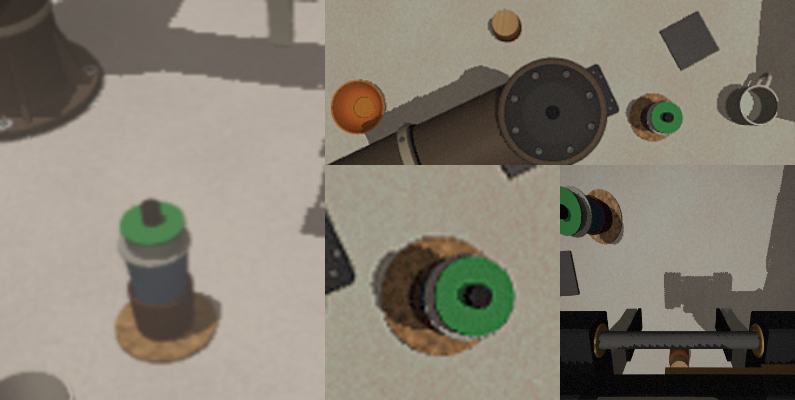

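The stack stands complete and level, with the lid's disc fitting at the seated height. The sugar jar, bowl and mug are in place, and the pixel change around the mug comes from the arm's shadow having moved.

```bash
python3 -c "
from plant import ctrl; print(ctrl.close_job())"
```

```text
the job is handed in; nothing more can be done
None
```

The tea set is stacked on the cork coaster in the order asked: holder, tumbler, infuser, lid. I let go of each part before fetching the next, and handed the job in at about 38.6 s on the robot's clock.

- **Seating:** the tumbler, infuser and lid each touched down at the height expected for a seated fit. The largest force I read was about 7 N.
- **Final pictures:** the stack looks upright and the lid level. The lid's centre is about 1.5 mm from the coaster's centre in the top view.
- **Things to leave alone:** the sugar jar and bowl measure exactly where they started. I judged the mug by eye only. A pixel comparison around it was not clean, which I put down to the arm's shadow having moved.
- **Checks that failed or disagreed:**
  - The holder fits taken after it was placed were spoiled by shadow, so I used the close-up wrist views and the release position instead. The last close-up put the holder about 1 mm off the coaster's centre.
  - The final coaster fit in the top view was also unusable, because the stack hid part of it. I used the earlier clean fits.
  - The wrist camera read about 2 mm to one side, and I allowed for that.

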